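# Zero a hand coffee mill, set it to seven clicks and close it up

### The job

The shop's demonstration coffee mill stands upside down in its wooden block with the grounds cup off. Turn its brass dial clockwise until you feel the burrs just touch, without forcing it any tighter, then turn it back exactly seven clicks and let go. Then push the cup gently over the dial until its rim sits fully home on the mill, let go of it, and leave the crank handle, mug and jar where they are.

Things in the scene. Friction and masses are not known exactly. Their poses are not given: they have to be found in the camera images.
- dial_grip (a point): Centre of the dial, half-way up it, on the mill's upright axis (does not turn). The dial is a round ribbed brass knob, 36 mm across, 22 mm tall, the top of the mill: grip it across its sides, fingertips at most 13 mm below this point (spigot there). Clockwise from above closes the burrs. 20 clicks a turn, 18 degrees each; let go, it keeps its notch. A click takes about 0.1 N m.
- cup_seat (a point): Centre of the flat shoulder at the top of the mill's tube, on its axis, 135 mm above the table, 27 mm below dial_grip; the cup's rim sits on it. Above it stand a steel spigot, 46.4 mm across, 12 mm tall, chamfered to 42 mm, then the dial, up to 38 mm above the shoulder.
- mill: The fixed hand mill, upside down: dark metal tube, 58 mm across with a black grip sleeve, upright in a dark wooden block 110 x 110 x 45 mm on the table. Origin at the centre of the block's underside, on the mill's axis, below dial and shoulder; z up.
- cup_mid (a point): Centre (half-way up) of the grounds cup: loose, round, dark metal with a brass band, 58 mm across, 50 mm tall, about 70 g, standing mouth down on the table. Inside 49.5 mm across and 45 mm deep, so it slips over spigot and dial with about 1.5 mm to spare all round. z points up, to its closed end.
- cup_rim (a point): Centre of the cup's open rim, 25 mm below cup_mid; z points to the closed end. With the cup home it lies at cup_seat.
- burr_gap (a joint): Gap between the burrs in m: 0 when they touch (click 0, one of the notches), 0.000025 more per click anticlockwise (7 clicks = 0.000175; 16 clicks at most). At the start the dial is some 3 to 8 clicks open, unknown, and no mark shows it. Far finer than the reading's noise: count clicks by feel instead.
- burr_press (a joint): Squeeze of the touching burrs in m, 0 if merely touching. On touching, the dial meets a springy stop of 3 N m per radian: the moment climbs well past that of a click. It turns on by 0.33 rad per N m and the squeeze grows 0.0000265 per N m; half a click too tight (0.0000125, 0.47 N m) harms the burrs. Far finer than the reading's noise: feel the moment.
- crank: The mill's crank handle, taken off and lying on the table: steel arm 150 x 14 x 5 mm with a wooden knob 40 mm high at its +x end; origin at the underside's centre. To be left alone.
- mug: Blue ceramic mug, 82 mm across, 95 mm tall, handle to its +y; origin at the centre of its underside. To be left alone.
- jar: Amber glass jar with a wooden lid, 84 mm across, 130 mm tall; origin at the centre of its underside. To be left alone.
Not all that is in view belongs to the job. There is more than one size of the part that bears cup_mid; the job needs the smaller.

How it is judged:
By the outcome, as a careful person would: the job done as asked, in the order asked, and still so for the second after the job is handed in, with the robot touching nothing.
It also fails if it takes over 72 s, if anything falls off the work surface, if the arm or the gripper's body presses on something with over 40 N, if the wrist force passes 120 N, or if a joint passes its speed limit or range.

### The arm

A 6-joint arm with a two-finger parallel gripper is mounted at the origin on the work surface. World frame = base frame: x ahead of the robot, y to its left, z up, the work surface at z = 0. Lengths are in m, angles in rad, forces in N, time in s.
With the tool pointing down it reaches from about 0.3 to 0.875 m from the base axis. Payload 6.4 kg.
Tool frame: the origin (TCP) lies where the fingers leave the gripper's body, on its centre line; the fingertips stand 73 mm ahead of it and the grasp point (between the pads) lies 54 mm ahead of it; z points along the fingers, y is the line along which they close (so a half turn about z gives the same grasp; the last joint's range is limited). The gripper opens to 85 mm and grips with 20 to 120 N. Pads are 22 mm wide; open, the fingers measure 114 mm over their backs; the gripper's body (76 mm by 85 mm) begins 54 mm behind the grasp point. The pads swing forward as they close: fully open they stand 13 mm farther back than shut.
Start: joints at [-1.38, 0.181, 1.607, -0, 1.354, -0.206], TCP at [0.222, -0.53, 0.304] pointing down, gripper open.
Joint ranges: [-2.99, 2.99], [-0.89, 2.07], [0.3, 2.58], [-1.14, 4.28], [0, 2.63], [-3.12, 3.12]. Speed limits (rad/s): [2.57, 2.57, 3.01, 3.14, 3.14, 3.14].

### API

Orientations are given as a unit quaternion [w, x, y, z].
In Python, from bench import ctrl gives the robot as it stands.
- The arm moves only by the tool carry_out, never from a script. Its argument "steps" is one flat list of numbers, 7 for each row, row after row: the shift along the tool's x, y, z in m, then the turn, a rotation vector about the tool's x, y, z in rad, then the opening, from 0 (shut) to 1 (fully open). In form: [dx, dy, dz, wx, wy, wz, claw, dx, dy, dz, wx, wy, wz, claw, ...]. A call has 1 to 20 rows; each row is the pose to reach, as a shift and turn from the pose commanded when the call began, along the tool's axes at that moment; what a row does not reach only later rows make up. A row lasts 1/10 s, in which the tool goes at most 50 mm and 8.59 degrees, less where a joint would pass 70% of its speed; a pose out of reach is approached as far as the arm can. A call with a gripper value outside its range is refused whole. The fingers move at their own pace and stop on an object; the grip force is fixed at half the most. Time passes only in rows, so rows that repeat a pose let the fingers close. It gives the time, the measured TCP pose, the force, the opening and the grip force at its end, in the units of the state.
- ctrl.get_obs(): the state, without advancing time (a new reading comes with each control period).
- ctrl.camera(name): name is "scene" or "top" or "wrist"; returns the picture (400x640x3 uint8, red, green, blue); there is no depth.
- ctrl.camera_params(name): a dict with "vertical_fov" (degrees; the focal length in pixels is half the picture's height over the tangent of half this angle, whatever the lens; pixels are square), "cx", "cy" (the principal point, pixels), "k1" (the pictures are not rectified: a ray, as slopes to the right and down, at radius r is drawn at 1 + k1 r^2 times it, then the intrinsics apply), "cam_to_world" (4x4, takes a point from camera to world coordinates); the wrist camera has in their place "hand_eye" (4x4, takes a point from camera to tool coordinates, whose origin is the TCP and whose axes are the flange's). Camera axes: x right, y down, z forward; pixel columns grow to the right and rows downward; lengths in m; the calibration is good to about 2 mm. A picture is of the moment at which its call begins: read the wrist's pose just before it. camera_params takes no time and is no camera call.
- ctrl.hand_in(): hands the job in; it is judged then, once.
The state is a dict: "time_s": time; "q": joint angles; "dq": joint speeds; "joint_efforts": joint torques, N m; "eef_pos": TCP position; "eef_rot": TCP orientation; "wrist_force": force on the tool from outside, world axes, zero at the start; "torque": the same for the moment, N m; "opening": opening from 0.0 (shut) to 1.0 (fully open); "grasp_force": force on a finger pad.
Only numpy, scipy, OpenCV 4.12 (cv2) and the standard library are available. Lean on these libraries where they do the work, as an engineer would, in place of code of your own. Each camera call takes 0.05 s, during which the arm holds its last target. There are 200 camera calls.

## Working session

There is one attempt and no reset: what is moved stays moved. The work goes in short steps, Python scripts to look and compute and a tool call to move; the robot and the scene stay as the last step left them, time stands still between calls to the robot, and variables do not carry over. Pictures are saved under pics/ and viewed, at most 10 in all, crops included, and the job is handed in when it is done.

Besides the shell and the picture viewer there is one more tool, called after "Call:" as name(argument=value, ...) on one line, values as JSON. carry_out: Moves the arm, as the interface text tells. Its arguments: {"type":"object","properties":{"steps":{"type":"array"}},"required":["steps"]}

```bash
ls; mkdir -p pics; python3 - <<'E'
from bench import ctrl
import cv2,numpy as np
o=ctrl.get_obs(); print(o)
for n in("scene","top","wrist"):
    im=ctrl.camera(n); cv2.imwrite(f"pics/{n}0.png",im[:,:,::-1]); print(n,ctrl.camera_params(n))
E
```

```text
pics
{'time_s': 0.0, 'q': array([-1.38031610e+00,  1.81565644e-01,  1.60802999e+00,  1.19003451e-05,
        1.35383815e+00, -2.06334922e-01]), 'dq': array([-0.000477  , -0.00180019,  0.00072497, -0.00181684,  0.00135931,
        0.00040815]), 'joint_efforts': array([-9.54225980e-04, -4.44869828e+01, -3.51337659e+01, -3.75676436e-04,
        9.17819096e-03, -2.19775507e-05]), 'eef_pos': array([ 0.22214171, -0.52987282,  0.3029596 ]), 'eef_rot': array([-9.20492229e-04,  9.80381539e-01,  1.97107054e-01,  1.31068952e-05]), 'wrist_force': array([1.07202729, 0.24461994, 0.43972515]), 'torque': array([-0.01267785, -0.00902023, -0.06073781]), 'grasp_force': 0.0, 'opening': 1.0036030523488795}
scene {'vertical_fov': 47.748510154287686, 'cx': 319.2056613635752, 'cy': 202.3068550002222, 'k1': -0.12781623651446306, 'cam_to_world': array([[ 0.13806135,  0.65549321, -0.74247405,  1.38270161],
       [ 0.99035561, -0.10015591,  0.09573172, -0.09487899],
       [-0.01161167, -0.74853019, -0.66299904,  0.86516655],
       [ 0.        ,  0.        ,  0.        ,  1.        ]])}
top {'vertical_fov': 44.59200730933396, 'cx': 312.7882377999473, 'cy': 200.54562100723504, 'k1': 0.006766425992329754, 'cam_to_world': array([[-0.02205476, -0.99439857,  0.10336863,  0.40500233],
       [-0.99970252,  0.02301244,  0.0080811 ,  0.00812279],
       [-0.0104146 , -0.10315965, -0.99461029,  1.50519717],
       [ 0.        ,  0.        ,  0.        ,  1.        ]])}
wrist {'vertical_fov': 66.32354054631782, 'cx': 316.54349912551703, 'cy': 199.09256372305842, 'k1': -0.035728801391529286, 'hand_eye': array([[ 3.08329892e-04, -9.52906564e-01, -3.03263888e-01,
         7.77240476e-02],
       [ 9.99999935e-01,  3.51151283e-04, -8.66720096e-05,
         9.71644012e-05],
       [ 1.89081830e-04, -3.03263841e-01,  9.52906610e-01,
        -7.01577912e-02],
       [ 0.00000000e+00,  0.00000000e+00,  0.00000000e+00,
         1.00000000e+00]])}
```

View pics/scene0.png

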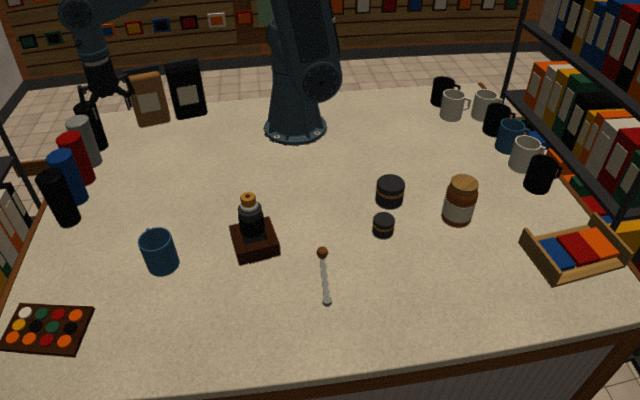

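View pics/top0.png

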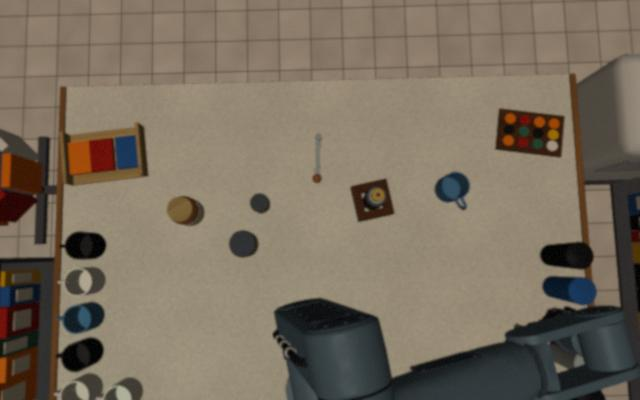

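The scene view shows the mill's dial at about (249,199), the small cup at (383,225) and the larger cup at (390,191). In the top view the dial is at (376,196), the small cup at (260,203), the large cup at (243,243), the jar at (182,210), the mug at (452,187) and the crank at (318,158).

```bash
cat > h.py <<'E'
from bench import ctrl
import cv2,numpy as np
from scipy.spatial.transform import Rotation as R
def pose(o=None):
    o=o or ctrl.get_obs(); T=np.eye(4); q=o['eef_rot']; T[:3,:3]=R.from_quat(np.r_[q[1:],q[0]]).as_matrix(); T[:3,3]=o['eef_pos']; return T
def ray(n,uv,T=None):
    p=ctrl.camera_params(n); f=200/np.tan(np.radians(p['vertical_fov']/2))
    K=np.array([[f,0,p['cx']],[0,f,p['cy']],[0,0,1]])
    d=cv2.undistortPoints(np.array(uv,float).reshape(-1,1,2),K,np.array([p['k1'],0,0,0.])).reshape(-1,2)
    M=p['cam_to_world'] if n!='wrist' else T@p['hand_eye']
    D=np.c_[d,np.ones(len(d))]@M[:3,:3].T
    return M[:3,3],D
def onz(n,uv,z,T=None):
    c,D=ray(n,uv,T); return c+D*((z-c[2])/D[:,2])[:,None]
def brass(im):
    h=cv2.cvtColor(im,cv2.COLOR_RGB2HSV); return cv2.inRange(h,(10,110,90),(30,255,255))
def blobs(m,amin=15):
    n,l,s,c=cv2.connectedComponentsWithStats(m); return [(c[i].round(1),s[i].tolist()) for i in range(1,n) if s[i][4]>=amin]
E
python3 - <<'E'
from h import *
for n,b in(("scene",(225,180,275,220)),("top",(350,180,400,215))):
    im=cv2.imread(f"pics/{n}0.png")[:,:,::-1].copy(); m=brass(im); k=np.zeros_like(m); x0,y0,x1,y1=b; k[y0:y1,x0:x1]=m[y0:y1,x0:x1]; print(n,blobs(k))
print(onz("top",[[376,196]],.173),onz("scene",[[249,196]],.173))
print("cup",onz("top",[[260,203]],.05),onz("scene",[[383,218]],.05))
E
```

```text
scene [(array([247.7, 196.4]), [240, 192, 16, 10, 104])]
top [(array([377.7, 194.3]), [371, 188, 14, 13, 128])]
[[ 0.55198209 -0.15479299  0.173     ]] [[ 0.56027331 -0.15574065  0.173     ]]
cup [[0.55250088 0.17850749 0.05      ]] [[0.55644861 0.17944444 0.05      ]]
```

Call:
carry_out(steps=[0.04,-0.02,-0.047,0,0,-0.12,1,0.08,-0.04,-0.047,0,0,-0.24,1,0.12,-0.06,-0.047,0,0,-0.38,1,0.16,-0.08,-0.047,0,0,-0.52,1,0.2,-0.1,-0.047,0,0,-0.66,1,0.24,-0.12,-0.047,0,0,-0.8,1,0.28,-0.14,-0.047,0,0,-0.94,1,0.32,-0.16,-0.047,0,0,-1.08,1,0.36,-0.18,-0.047,0,0,-1.22,1,0.4,-0.2,-0.047,0,0,-1.36,1,0.43,-0.21,-0.047,0,0,-1.5,1,0.4525,-0.2137,-0.047,0,0,-1.64,1,0.4525,-0.2137,-0.047,0,0,-1.76,1,0.4525,-0.2137,-0.047,0,0,-1.86,1,0.4525,-0.2137,-0.047,0,0,-1.9,1,0.4525,-0.2137,-0.047,0,0,-1.9,1,0.4525,-0.2137,-0.047,0,0,-1.9,1])

```text
time_s: 1.85
eef_pos: [0.5569, -0.1583, 0.3506]
eef_rot: [-0.0, 0.411, 0.912, 0.0]
wrist_force: [0.2, -0.5, 0.0]
opening: 0.997
grasp_force: 0.0
```

```bash
python3 - <<'E'
from h import *
o=ctrl.get_obs(); T=pose(o); im=ctrl.camera("wrist"); cv2.imwrite("pics/w1.png",im[:,:,::-1]); np.save("w1.npy",T)
print(o['q'].round(3),T.round(4)); m=brass(im); print(blobs(m,200))
E
```

```text
[-0.482  0.154  1.543 -0.     1.445 -1.207] [[-6.630e-01  7.487e-01 -5.000e-04  5.569e-01]
 [ 7.487e-01  6.630e-01  2.000e-04 -1.583e-01]
 [ 5.000e-04 -2.000e-04 -1.000e+00  3.506e-01]
 [ 0.000e+00  0.000e+00  0.000e+00  1.000e+00]]
[(array([451.1, 103.9]), [442, 94, 19, 21, 295]), (array([316.3, 197.5]), [296, 176, 41, 43, 1235])]
```

View pics/w1.png

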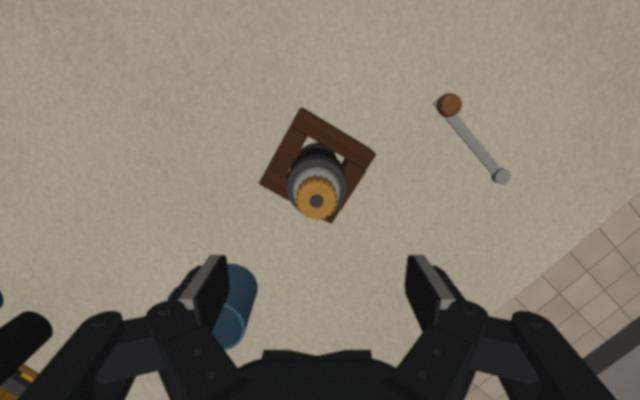

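The wrist view shows the dial face with its hub at about (316,201), in the centre between the open fingers.

```bash
python3 - <<'E'
from h import *
im=cv2.imread("pics/w1.png")[:,:,::-1].copy();T=np.load("w1.npy")
m=brass(im)[170:225,285:345]
g=cv2.cvtColor(im,cv2.COLOR_RGB2GRAY)[190:212,305:328]; k=(g<95).astype(np.uint8); print(blobs(k,10),"off 305,190")
c=np.vstack(cv2.findContours(m,cv2.RETR_EXTERNAL,cv2.CHAIN_APPROX_NONE)[0]); print(cv2.fitEllipse(cv2.convexHull(c)),"off 285,170")
for uv in([316.3,201],):
    P=onz("wrist",[uv],.173,T); print(P, T[:3,:3].T@(P[0]-T[:3,3]))
E
```

```text
[(array([11. , 10.6]), [4, 4, 15, 14, 160])] off 305,190
((31.21639060974121, 28.071365356445312), (40.445892333984375, 43.66686248779297), 168.55625915527344) off 285,170
[[ 0.55873063 -0.16061126  0.173     ]] [-3.01827360e-03 -9.78025353e-05  1.77636590e-01]
```

Call:
carry_out(steps=[-0.003,0,0.03,0,0,0,1,-0.003,0,0.06,0,0,0,0.9,-0.003,0,0.09,0,0,0,0.8,-0.003,0,0.115,0,0,0,0.7,-0.003,0,0.127,0,0,0,0.65,-0.003,0,0.127,0,0,0,0.6,-0.003,0,0.127,0,0,0,0.55])

```text
time_s: 2.6
eef_pos: [0.5595, -0.1609, 0.225]
eef_rot: [0.001, 0.41, 0.912, -0.0]
wrist_force: [0.9, -0.1, 0.8]
opening: 0.545
grasp_force: 0.0
```

```bash
python3 - <<'E'
from h import *
o=ctrl.get_obs(); T=pose(o); im=ctrl.camera("wrist"); cv2.imwrite("pics/w2.png",im[:,:,::-1]); np.save("w2.npy",T)
print(o['eef_pos'],o['torque'],o['wrist_force'],o['opening'])
E
```

```text
[ 0.55951333 -0.1609144   0.22495841] [-0.0139424   0.03285482  0.03508517] [ 0.85175956 -0.12562913  0.77672614] 0.5451174818608169
```

View pics/w2.png

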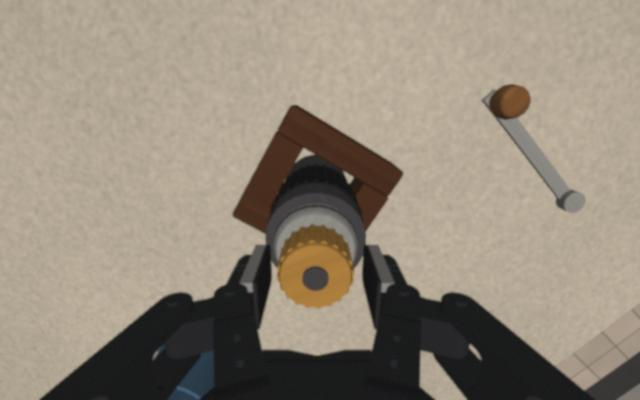

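The dial sits between the pads, hub at about (315.5,278), with the pads beside its sides.

```bash
python3 - <<'E'
from h import *
T=np.load("w2.npy"); P=onz("wrist",[[315.5,278]],.173,T); print(P, T[:3,:3].T@(P[0]-T[:3,3]))
E
```

```text
[[ 0.55880027 -0.16060516  0.173     ]] [ 0.00077061 -0.00035319  0.05195731]
```

Call:
carry_out(steps=[0,0,0.001,0,0,0,0.45,0,0,0.001,0,0,0,0.35,0,0,0.001,0,0,0,0.2,0,0,0.001,0,0,0,0,0,0,0.001,0,0,0,0,0,0,0.001,0,0,0,0])

```text
time_s: 3.25
eef_pos: [0.5593, -0.1616, 0.225]
eef_rot: [0.001, 0.41, 0.912, -0.001]
wrist_force: [-2.9, -0.6, 6.5]
opening: 0.404
grasp_force: 59.3
```

```bash
cat > s.py <<'E'
from h import *
o=ctrl.get_obs(); T=pose(o)
print(round(o['time_s'],2),"Ftool",(T[:3,:3].T@o['wrist_force']).round(2),"Mw",o['torque'].round(3),"pos",o['eef_pos'].round(4),"yaw",np.degrees(np.arctan2(T[1,0],T[0,0])).round(2),"q6",o['q'][5].round(3),"F",o['wrist_force'].round(2),"op",round(o['opening'],3),round(o['grasp_force'],1))
E
python3 s.py
```

```text
3.25 Ftool [ 1.5  -2.59 -6.51] Mw [-0.253  0.643  0.007] pos [ 0.5593 -0.1616  0.225 ] yaw 131.59 q6 -1.21 F [-2.94 -0.58  6.51] op 0.404 59.3
```

Call:
carry_out(steps=[0,0,0,0,0,0.03,0,0,0,0,0,0,0.06,0,0,0,0,0,0,0.09,0,0,0,0,0,0,0.09,0])

```text
time_s: 3.65
eef_pos: [0.5592, -0.1617, 0.225]
eef_rot: [0.001, 0.451, 0.893, -0.001]
wrist_force: [-4.3, -1.1, 7.0]
opening: 0.399
grasp_force: 59.3
```

```bash
python3 s.py
```

```text
3.65 Ftool [ 1.59 -4.11 -6.97] Mw [-0.354  0.824  0.105] pos [ 0.5592 -0.1617  0.225 ] yaw 126.4 q6 -1.119 F [-4.26 -1.14  6.97] op 0.399 59.3
```

Call:
carry_out(steps=[0,0,0,0,0,0.07,0,0,0,0,0,0,0.14,0,0,0,0,0,0,0.22,0,0,0,0,0,0,0.22,0])

```text
time_s: 4.05
eef_pos: [0.5589, -0.1618, 0.225]
eef_rot: [0.001, 0.547, 0.837, -0.001]
wrist_force: [-5.4, -2.8, 7.2]
opening: 0.399
grasp_force: 59.4
```

```bash
python3 s.py
```

```text
4.05 Ftool [-0.42 -6.06 -7.2 ] Mw [-0.52   1.039 -0.057] pos [ 0.5589 -0.1618  0.225 ] yaw 113.7 q6 -0.897 F [-5.38 -2.8   7.21] op 0.399 59.4
```

Call:
carry_out(steps=[0,0,0,0,0,0.07,0,0,0,0,0,0,0.14,0,0,0,0,0,0,0.22,0,0,0,0,0,0,0.3,0,0,0,0,0,0,0.314,0,0,0,0,0,0,0.314,0])

```text
time_s: 4.65
eef_pos: [0.5585, -0.1619, 0.225]
eef_rot: [0.001, 0.67, 0.742, -0.001]
wrist_force: [-8.9, -3.0, 8.2]
opening: 0.397
grasp_force: 59.5
```

```bash
python3 s.py
```

```text
4.65 Ftool [-2.12 -9.13 -8.2 ] Mw [-0.562  1.39   0.03 ] pos [ 0.5585 -0.1619  0.225 ] yaw 95.81 q6 -0.585 F [-8.86 -3.01  8.21] op 0.397 59.5
```

Call:
carry_out(steps=[-0.0003,-0.0008,-0.0007,0,0,0.07,0,-0.0003,-0.0008,-0.0007,0,0,0.15,0,-0.0003,-0.0008,-0.0007,0,0,0.23,0,-0.0003,-0.0008,-0.0007,0,0,0.31,0,-0.0003,-0.0008,-0.0007,0,0,0.36,0,-0.0003,-0.0008,-0.0007,0,0,0.4,0,-0.0003,-0.0008,-0.0007,0,0,0.4,0])

```text
time_s: 5.35
eef_pos: [0.5577, -0.1619, 0.225]
eef_rot: [0.001, 0.805, 0.594, -0.001]
wrist_force: [-6.6, -2.7, 5.9]
opening: 0.399
grasp_force: 60.2
```

```bash
python3 s.py
```

```text
5.35 Ftool [-4.53 -5.49 -5.85] Mw [-0.352  1.056  0.076] pos [ 0.5577 -0.1619  0.225 ] yaw 72.87 q6 -0.186 F [-6.58 -2.7   5.86] op 0.399 60.2
```

Call:
carry_out(steps=[0,0,0,0,0,0.07,0,0,0,0,0,0,0.15,0,0,0,0,0,0,0.23,0,0,0,0,0,0,0.28,0,0,0,0,0,0,0.314,0,0,0,0,0,0,0.314,0])

```text
time_s: 5.95
eef_pos: [0.5573, -0.1617, 0.225]
eef_rot: [0.0, 0.887, 0.461, -0.001]
wrist_force: [-8.0, -2.4, 6.1]
opening: 0.399
grasp_force: 60.4
```

```bash
python3 s.py
```

```text
5.95 Ftool [-6.59 -5.14 -6.08] Mw [-0.252  1.438  0.123] pos [ 0.5573 -0.1617  0.225 ] yaw 54.89 q6 0.128 F [-7.99 -2.42  6.1 ] op 0.399 60.4
```

Call:
carry_out(steps=[-0.0003,-0.0002,0,0,0,0.03,0,-0.0006,-0.0005,0,0,0,0.06,0,-0.0006,-0.0005,0,0,0,0.06,0])

```text
time_s: 6.25
eef_pos: [0.5571, -0.1617, 0.225]
eef_rot: [0.0, 0.901, 0.434, -0.0]
wrist_force: [-6.4, -0.9, 6.8]
opening: 0.4
grasp_force: 60.3
```

```bash
python3 s.py
```

```text
6.25 Ftool [-4.68 -4.46 -6.75] Mw [-0.057  1.143  0.05 ] pos [ 0.5571 -0.1617  0.225 ] yaw 51.47 q6 0.187 F [-6.4  -0.87  6.75] op 0.4 60.3
```

Call:
carry_out(steps=[0,0,0,0,0,0.06,0,0,0,0,0,0,0.13,0,0,0,0,0,0,0.19,0,0,0,0,0,0,0.23,0,0,0,0,0,0,0.25,0,0,0,0,0,0,0.25,0])

```text
time_s: 6.85
eef_pos: [0.5569, -0.1614, 0.225]
eef_rot: [0.0, 0.948, 0.319, -0.001]
wrist_force: [-8.1, 1.0, 7.5]
opening: 0.4
grasp_force: 60.5
```

```bash
python3 s.py
```

```text
6.85 Ftool [-5.84 -5.65 -7.5 ] Mw [0.05  1.233 0.097] pos [ 0.5569 -0.1614  0.225 ] yaw 37.18 q6 0.436 F [-8.06  0.98  7.51] op 0.4 60.5
```

Call:
carry_out(steps=[-0.0002,-0.0002,0,0,0,0.07,0,-0.0004,-0.0004,0,0,0,0.15,0,-0.0004,-0.0004,0,0,0,0.22,0,-0.0004,-0.0004,0,0,0,0.27,0,-0.0004,-0.0004,0,0,0,0.314,0,-0.0004,-0.0004,0,0,0,0.314,0])

```text
time_s: 7.45
eef_pos: [0.5566, -0.161, 0.225]
eef_rot: [-0.0, 0.986, 0.166, -0.0]
wrist_force: [-5.9, 2.0, 7.3]
opening: 0.402
grasp_force: 60.5
```

```bash
python3 s.py
```

```text
7.45 Ftool [-4.95 -3.8  -7.26] Mw [0.371 1.084 0.078] pos [ 0.5566 -0.161   0.225 ] yaw 19.15 q6 0.751 F [-5.92  1.97  7.26] op 0.402 60.5
```

Call:
carry_out(steps=[-0.0002,-0.0002,0,0,0,0.07,0,-0.0003,-0.0003,0,0,0,0.15,0,-0.0003,-0.0003,0,0,0,0.22,0,-0.0003,-0.0003,0,0,0,0.27,0,-0.0003,-0.0003,0,0,0,0.314,0,-0.0003,-0.0003,0,0,0,0.314,0])

```text
time_s: 8.05
eef_pos: [0.5564, -0.1605, 0.225]
eef_rot: [-0.0, 1.0, 0.01, -0.0]
wrist_force: [-5.3, 2.6, 6.0]
opening: 0.397
grasp_force: 60.5
```

```bash
python3 s.py
```

```text
8.05 Ftool [-5.2  -2.68 -6.05] Mw [0.522 0.861 0.079] pos [ 0.5564 -0.1605  0.225 ] yaw 1.16 q6 1.065 F [-5.26  2.57  6.05] op 0.397 60.5
```

Call:
carry_out(steps=[0,0,0,0,0,0.07,0,0,0,0,0,0,0.15,0,0,0,0,0,0,0.22,0,0,0,0,0,0,0.27,0,0,0,0,0,0,0.3,0,0,0,0,0,0,0.3,0])

```text
time_s: 8.65
eef_pos: [0.5565, -0.16, 0.225]
eef_rot: [-0.001, 0.99, -0.139, -0.0]
wrist_force: [-4.5, 4.1, 7.6]
opening: 0.399
grasp_force: 60.5
```

```bash
python3 s.py
```

```text
8.65 Ftool [-5.46 -2.74 -7.58] Mw [0.771 0.805 0.185] pos [ 0.5565 -0.16    0.225 ] yaw -15.98 q6 1.364 F [-4.5   4.13  7.58] op 0.399 60.5
```

Call:
carry_out(steps=[0,0,0,0,0,0.015,0,0,0,0,0,0,0.03,0,0,0,0,0,0,0.03,0])

```text
time_s: 8.95
eef_pos: [0.5565, -0.16, 0.225]
eef_rot: [-0.001, 0.988, -0.154, -0.0]
wrist_force: [-4.3, 4.8, 5.8]
opening: 0.398
grasp_force: 60.5
```

```bash
python3 s.py
```

```text
8.95 Ftool [-5.58 -3.28 -5.82] Mw [0.865 0.76  0.351] pos [ 0.5565 -0.16    0.225 ] yaw -17.66 q6 1.393 F [-4.32  4.82  5.82] op 0.398 60.5
```

Call:
carry_out(steps=[0,0,0,0,0,-0.08,0,0,0,0,0,0,-0.2,0,0,0,0,0,0,-0.33,0,0,0,0,0,0,-0.46,0,0,0,0,0,0,-0.59,0,0,0,0,0,0,-0.72,0,0,0,0,0,0,-0.85,0,0,0,0,0,0,-0.98,0,0,0,0,0,0,-1.11,0,0,0,0,0,0,-1.24,0,0,0,0,0,0,-1.37,0,0,0,0,0,0,-1.5,0,0,0,0,0,0,-1.63,0,0,0,0,0,0,-1.76,0,0,0,0,0,0,-1.89,0,0,0,0,0,0,-2.02,0,0,0,0,0,0,-2.13,0,0,0,0,0,0,-2.23,0,0,0,0,0,0,-2.29,0,0,0,0,0,0,-2.29,0])

```text
time_s: 10.95
eef_pos: [0.5583, -0.1618, 0.2251]
eef_rot: [0.003, 0.548, 0.837, 0.0]
wrist_force: [5.0, -2.8, -1.6]
opening: 0.399
grasp_force: 59.8
```

```bash
python3 s.py
```

```text
10.95 Ftool [-4.58  3.4   1.61] Mw [-0.447 -0.758  0.006] pos [ 0.5583 -0.1618  0.2251] yaw 113.6 q6 -0.898 F [ 4.96 -2.84 -1.58] op 0.399 59.8
```

Call:
carry_out(steps=[0,0,0,0,0,0,0.45,0,0,0,0,0,0,0.6,0,0,0,0,0,0,0.75,0,0,0,0,0,0,0.75,0,0,-0.02,0,0,0,0.8,0,0,-0.05,0,0,0,1,0,0,-0.08,0,0,0,1,0,0,-0.1,0,0,0,1,0,0,-0.1,0,0,0,1])

```text
time_s: 11.85
eef_pos: [0.5578, -0.1615, 0.3274]
eef_rot: [0.003, 0.548, 0.836, 0.0]
wrist_force: [0.9, -0.5, -0.7]
opening: 0.996
grasp_force: 0.0
```

```bash
python3 s.py; python3 - <<'E'
from h import *
d=np.array([[131.59,.5593,-.1616],[126.4,.5592,-.1617],[113.7,.5589,-.1618],[95.8,.5585,-.1619],[72.87,.5577,-.1619],[54.9,.5573,-.1617],[37.18,.5569,-.1614],[19.15,.5566,-.161],[1.16,.5564,-.1605],[-17.66,.5565,-.16],[113.6,.5583,-.1618]])
A=[];b=[]
for y,px,py in d:
    c,s=np.cos(np.radians(y)),np.sin(np.radians(y))
    A+=[[1,0,-c,-s],[0,1,-s,c]];b+=[px,py]   # y_tool=(s,-c)
x,r,_,_=np.linalg.lstsq(np.array(A),np.array(b),rcond=None);print(x,np.sqrt(r/22))
T=pose(); im=ctrl.camera("wrist"); cv2.imwrite("pics/w3.png",im[:,:,::-1]); np.save("w3.npy",T)
m=brass(im);print(blobs(m,300))
g=cv2.cvtColor(im,cv2.COLOR_RGB2GRAY)
c=max(cv2.findContours(m,cv2.RETR_EXTERNAL,cv2.CHAIN_APPROX_NONE)[0],key=cv2.contourArea);x0,y0,w,h=cv2.boundingRect(c)
k=((g<95)*255).astype(np.uint8)[y0:y0+h,x0:x0+w];
for q,s in blobs(k,60): uv=q+[x0,y0];print(uv,s,onz("wrist",[uv],.173,T))
E
```

```text
11.85 Ftool [-0.87  0.63  0.73] Mw [ 0.011 -0.013 -0.011] pos [ 0.5578 -0.1615  0.3274] yaw 113.5 q6 -0.896 F [ 0.93 -0.55 -0.72] op 0.996 0.0
[ 5.58079875e-01 -1.60388252e-01  1.59278768e-03 -8.06915925e-05] [0.00012484]
[(array([436.4,  54.7]), [426, 44, 22, 23, 392]), (array([316.7, 200.9]), [294, 178, 46, 47, 1483])]
[317.9 183.3] [4, 0, 40, 17, 218] [[ 0.55237143 -0.14442654  0.173     ]]
[316.6 204.9] [15, 20, 16, 15, 191] [[ 0.55837158 -0.16067931  0.173     ]]
```

Call:
carry_out(steps=[0.025,0.011,0,0,0,-0.06,1,0.06,0.026,0,0,0,-0.14,1,0.1,0.043,0,0,0,-0.22,1,0.14,0.06,0,0,0,-0.3,1,0.18,0.077,0,0,0,-0.38,1,0.22,0.094,0.02,0,0,-0.48,1,0.26,0.111,0.04,0,0,-0.6,1,0.29,0.124,0.06,0,0,-0.7,1,0.305,0.13,0.072,0,0,-0.76,1,0.312,0.133,0.077,0,0,-0.79,1,0.312,0.133,0.077,0,0,-0.79,1,0.312,0.133,0.077,0,0,-0.79,1])

```text
time_s: 13.1
eef_pos: [0.5543, 0.1775, 0.2466]
eef_rot: [-0.0, 0.185, 0.983, -0.0]
wrist_force: [-1.1, -0.3, 0.9]
opening: 0.995
grasp_force: 0.0
```

```bash
python3 s.py; python3 - <<'E'
from h import *
T=pose(); im=ctrl.camera("wrist"); cv2.imwrite("pics/w4.png",im[:,:,::-1]); np.save("w4.npy",T); print(T.round(4))
h=cv2.cvtColor(im,cv2.COLOR_RGB2HSV); print(blobs(cv2.inRange(h,(0,0,0),(179,255,85)),500))
E
```

```text
13.1 Ftool [ 0.9  -0.65 -0.91] Mw [-0.006  0.026  0.063] pos [0.5543 0.1775 0.2466] yaw 158.66 q6 -1.092 F [-1.07 -0.28  0.91] op 0.995 0.0
[[-9.314e-01  3.639e-01 -1.000e-04  5.543e-01]
 [ 3.639e-01  9.314e-01 -4.000e-04  1.775e-01]
 [-0.000e+00 -4.000e-04 -1.000e+00  2.466e-01]
 [ 0.000e+00  0.000e+00  0.000e+00  1.000e+00]]
[(array([324.1,  37.2]), [272, 0, 106, 87, 7555]), (array([551.1,  76.7]), [480, 10, 160, 125, 11476]), (array([321.3, 187.2]), [291, 153, 62, 67, 3109]), (array([261.9, 340.8]), [0, 225, 617, 175, 50639])]
```

View pics/w4.png

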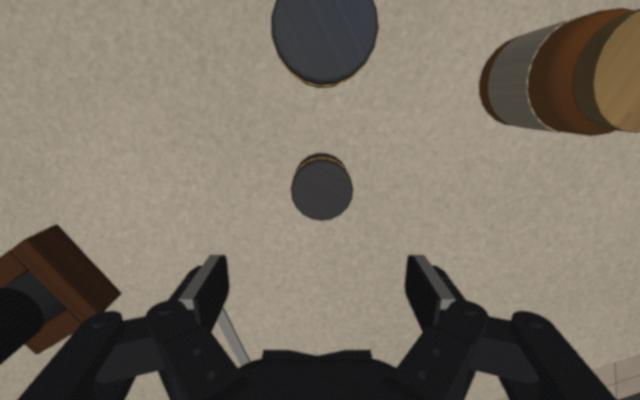

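The small cup's closed end is centred near (322,189), with the larger cup at (324,30) well behind it.

```bash
python3 - <<'E'
from h import *
im=cv2.imread("pics/w4.png")[:,:,::-1].copy();T=np.load("w4.npy")
h=cv2.cvtColor(im,cv2.COLOR_RGB2HSV); m=cv2.inRange(h,(0,0,0),(179,255,85))[140:235,280:365]
c=max(cv2.findContours(m,cv2.RETR_EXTERNAL,cv2.CHAIN_APPROX_NONE)[0],key=len).reshape(-1,2)+[280,140]
low=c[c[:,1]>178]
P=onz("wrist",low,.05,T)[:,:2]
A=np.c_[2*P,np.ones(len(P))]; x=np.linalg.lstsq(A,(P**2).sum(1),rcond=None)[0]
ctr=x[:2]; print("centre",ctr,"r",np.sqrt(x[2]+ctr@ctr)); print("tool",T[:3,:3].T@(np.r_[ctr,.05]-T[:3,3]))
E
```

```text
centre [0.55562742 0.18181475] r 0.02720213007381919
tool [0.00034724 0.00458525 0.196588  ]
```

Call:
carry_out(steps=[0.0003,0.0046,0.03,0,0,0,1,0.0003,0.0046,0.065,0,0,0,1,0.0003,0.0046,0.1,0,0,0,1,0.0003,0.0046,0.13,0,0,0,1,0.0003,0.0046,0.15,0,0,0,1,0.0003,0.0046,0.162,0,0,0,0.95,0.0003,0.0046,0.162,0,0,0,0.85,0.0003,0.0046,0.162,0,0,0,0.75,0.0003,0.0046,0.162,0,0,0,0.68,0.0003,0.0046,0.162,0,0,0,0.6,0.0003,0.0046,0.162,0,0,0,0.3,0.0003,0.0046,0.162,0,0,0,0,0.0003,0.0046,0.162,0,0,0,0])

```text
time_s: 14.45
eef_pos: [0.5569, 0.1826, 0.0868]
eef_rot: [0.002, 0.184, 0.983, 0.0]
wrist_force: [-1.2, -2.4, 5.8]
opening: 0.667
grasp_force: 63.9
```

```bash
python3 s.py
```

```text
14.45 Ftool [ 0.24 -2.72 -5.81] Mw [-0.238  0.157 -0.032] pos [0.5569 0.1826 0.0868] yaw 158.76 q6 -1.085 F [-1.23 -2.44  5.81] op 0.667 63.9
```

Call:
carry_out(steps=[0,0,-0.01,0,0,0,0,0,0,-0.03,0,0,0,0,0,0,-0.06,0,0,0,0,0,0,-0.1,0,0,0,0,0,0,-0.14,0,0,0,0,0,0,-0.18,0,0,0,0,0,0,-0.2,0,0,0,0,0,0,-0.21,0,0,0,0,0,0,-0.21,0,0,0,0,0,0,-0.21,0,0,0,0])

```text
time_s: 15.45
eef_pos: [0.5549, 0.1826, 0.2934]
eef_rot: [-0.001, 0.184, 0.983, -0.0]
wrist_force: [0.4, 0.1, -1.1]
opening: 0.665
grasp_force: 63.9
```

```bash
python3 s.py; python3 - <<'E'
from h import *
T=pose(); im=ctrl.camera("wrist"); cv2.imwrite("pics/w5.png",im[:,:,::-1]); np.save("w5.npy",T); print(T.round(4))
E
```

```text
15.45 Ftool [-0.32  0.22  1.09] Mw [ 0.067 -0.032 -0.038] pos [0.5549 0.1826 0.2934] yaw 158.76 q6 -1.085 F [ 0.38  0.09 -1.09] op 0.665 63.9
[[-9.321e-01  3.623e-01 -1.800e-03  5.549e-01]
 [ 3.623e-01  9.321e-01 -2.000e-04  1.826e-01]
 [ 1.600e-03 -8.000e-04 -1.000e+00  2.934e-01]
 [ 0.000e+00  0.000e+00  0.000e+00  1.000e+00]]
```

View pics/w5.png

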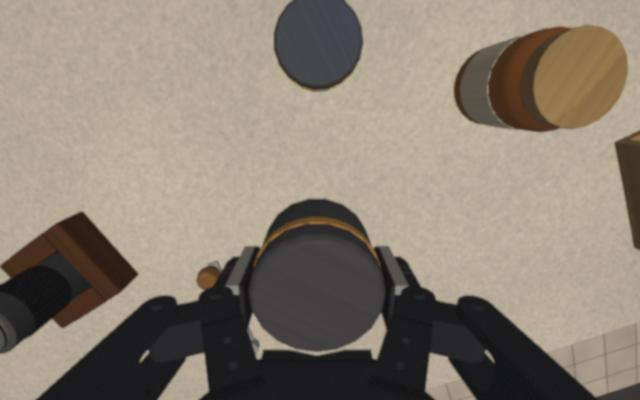

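The cup is held upright; its closed end spans columns 249–385 and rows about 222–350, between the pads.

```bash
python3 - <<'E'
from h import *
im=cv2.imread("pics/w5.png")[:,:,::-1].copy();T=np.load("w5.npy")
g=cv2.GaussianBlur(cv2.cvtColor(im,cv2.COLOR_RGB2GRAY),(3,3),0).astype(float)
print(g[195:260:3,317].astype(int),g[330:365:2,317].astype(int))
# radial search for the face's border
c0=np.array([317,287.]);pts=[]
for a in np.radians(np.r_[np.arange(42,139,4),np.arange(215,326,5)]):
    r=np.arange(50,76,.5); u=c0[0]+r*np.cos(a); v=c0[1]+r*np.sin(a)
    p=cv2.remap(g.astype(np.float32),u.astype(np.float32)[None],v.astype(np.float32)[None],1)[0]
    d=np.abs(np.gradient(p)); i=np.argmax(d>6) if (d>6).any() else d.argmax(); i=i+np.argmax(d[i:i+6]); pts.append((u[i],v[i]))
pts=np.array(pts); 
for sel in(slice(0,25),slice(25,None),slice(None)):
    P=onz("wrist",pts[sel],T[2,3]-.0368,T)[:,:2]; L=(np.c_[P,np.full(len(P),T[2,3]-.0368)]-T[:3,3])@T[:3,:3]; L=L[:,:2]
    for _ in range(3):
        x=np.linalg.lstsq(np.c_[2*L,np.ones(len(L))],(L**2).sum(1),rcond=None)[0]; R0=np.sqrt(x[2]+x[:2]@x[:2]); e=np.hypot(*(L-x[:2]).T)-R0; L=L[abs(e)<max(.0006,1.5*e.std())]
    print("tool centre",x[:2].round(5),"r",R0.round(5),len(L),"rms",e.std().round(5))
E
```

```text
[179 134  44  41  42  42  41  56  81 103  52  42  42  50  59  66  70  67
  66  65  64  66] [ 65  66  66  66  65  64  63  63  65  66  85 145 145  63  27  24  24  25]
tool centre [8.e-04 1.e-05] r 0.02723 25 rms 9e-05
tool centre [8.67e-03 2.00e-05] r 0.02506 23 rms 9e-05
tool centre [ 3.6e-03 -8.0e-05] r 0.02973 38 rms 0.00031
```

```bash
python3 - <<'E'
from h import *
T=np.load("w5.npy")
for r in(228,231,234,350.5): print(r,((onz("wrist",[[317,r]],T[2,3]-.0368,T)-T[:3,3])@T[:3,:3])[0].round(4))
a=np.array([.5581,-.1604]); yaw=np.radians(158.76); print(a-np.array([np.cos(yaw),np.sin(yaw)])*.0008)
E
```

```text
228 [0.0319 0.0002 0.0369]
231 [0.0307 0.0002 0.0368]
234 [0.0294 0.0002 0.0368]
350.5 [-0.0264  0.0003  0.0368]
[ 0.55884566 -0.16068982]
```

Call:
carry_out(steps=[-0.007,-0.017,0,0,0,0,0,-0.02,-0.05,0,0,0,0,0,-0.035,-0.087,0,0,0,0,0,-0.05,-0.124,0,0,0,0,0,-0.065,-0.161,0,0,0,0,0,-0.08,-0.198,0,0,0,0,0,-0.095,-0.235,0,0,0,0,0,-0.108,-0.268,0,0,0,0,0,-0.119,-0.295,0,0,0,0,0,-0.126,-0.312,0,0,0,0,0,-0.1286,-0.3185,0,0,0,0,0,-0.1286,-0.3185,0,0,0,0,0,-0.1286,-0.3185,0,0,0,0,0,-0.1286,-0.3185,0,0,0,0,0])

```text
time_s: 16.9
eef_pos: [0.56, -0.1594, 0.2945]
eef_rot: [-0.0, 0.184, 0.983, 0.0]
wrist_force: [0.4, -0.3, 0.2]
opening: 0.666
grasp_force: 63.9
```

```bash
python3 s.py; python3 -c "
from h import *
T=pose();print(T.round(4)); print(T[:3,:3].T@(np.array([.5594,-.1609,.2934])-T[:3,3]))"
```

```text
16.9 Ftool [-0.46 -0.15 -0.22] Mw [-0.021 -0.034 -0.026] pos [ 0.56   -0.1594  0.2945] yaw 158.85 q6 -1.683 F [ 0.37 -0.3   0.22] op 0.666 63.9
[[-9.326e-01  3.609e-01 -2.000e-04  5.600e-01]
 [ 3.609e-01  9.326e-01  5.000e-04 -1.594e-01]
 [ 4.000e-04  4.000e-04 -1.000e+00  2.945e-01]
 [ 0.000e+00  0.000e+00  0.000e+00  1.000e+00]]
[ 7.61708141e-05 -1.59760590e-03  1.08979351e-03]
```

Call:
carry_out(steps=[0,-0.0016,0.005,0,0,0,0,0,-0.0016,0.015,0,0,0,0,0,-0.0016,0.027,0,0,0,0,0,-0.0016,0.039,0,0,0,0,0,-0.0016,0.049,0,0,0,0,0,-0.0016,0.054,0,0,0,0,0,-0.0016,0.056,0,0,0,0,0,-0.0016,0.056,0,0,0,0,0,-0.0016,0.056,0,0,0,0])

```text
time_s: 17.8
eef_pos: [0.5597, -0.1625, 0.2391]
eef_rot: [0.0, 0.184, 0.983, -0.0]
wrist_force: [0.8, -0.3, -1.0]
opening: 0.667
grasp_force: 63.9
```

```bash
python3 s.py; python3 -c "
from h import *
T=pose();print(T[:3,:3].round(4)); print(T[:3,:3].T@(np.array([.5594,-.1609,.2218])-T[:3,3]))"
```

```text
17.8 Ftool [-0.82 -0.04  1.05] Mw [ 0.005 -0.034 -0.008] pos [ 0.5597 -0.1625  0.2391] yaw 158.75 q6 -1.686 F [ 0.75 -0.33 -1.05] op 0.667 63.9
[[-9.320e-01  3.624e-01  8.000e-04]
 [ 3.624e-01  9.320e-01 -4.000e-04]
 [-9.000e-04 -1.000e-04 -1.000e+00]]
[0.00084652 0.00138022 0.01727507]
```

```bash
python3 - <<'E'
from h import *
P=[]
for i in range(12):
    o=ctrl.get_obs(); P.append(o['eef_pos']); im=ctrl.camera("wrist")
P=np.array(P); print((P*1e4).round(0)); m=P.mean(0); print(m,P.std(0)); T=pose(o); print(T[:3,:3].T@(np.array([.5594,-.1609,.2218])-m)); cv2.imwrite("pics/w6.png",im[:,:,::-1])
E
```

```text
[[ 5597. -1625.  2391.]
 [ 5597. -1625.  2392.]
 [ 5597. -1625.  2392.]
 [ 5597. -1625.  2392.]
 [ 5596. -1624.  2391.]
 [ 5595. -1624.  2390.]
 [ 5595. -1624.  2389.]
 [ 5595. -1623.  2388.]
 [ 5594. -1623.  2388.]
 [ 5594. -1623.  2387.]
 [ 5594. -1623.  2386.]
 [ 5594. -1623.  2386.]]
[ 0.55953995 -0.16239481  0.23893511] [1.17928237e-04 7.03125260e-05 2.20586363e-04]
[0.00067281 0.0013427  0.01713507]
```

View pics/w6.png

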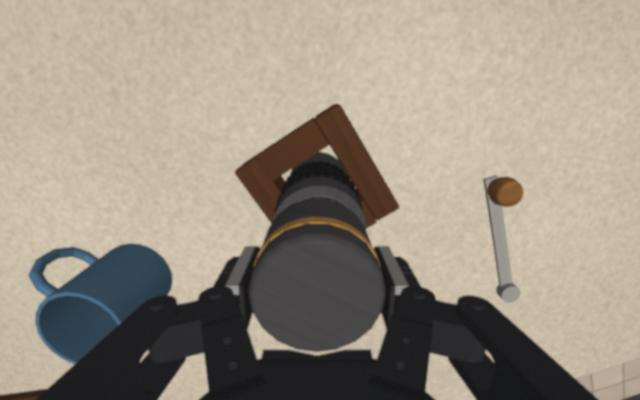

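Call:
carry_out(steps=[0.0006,0.0013,0,0,0,0,0,0.0006,0.0013,0.001,0,0,0,0,0.0006,0.0013,0.003,0,0,0,0,0.0006,0.0013,0.005,0,0,0,0,0.0006,0.0013,0.007,0,0,0,0,0.0006,0.0013,0.008,0,0,0,0,0.0006,0.0013,0.008,0,0,0,0])

```text
time_s: 19.1
eef_pos: [0.5592, -0.1609, 0.2303]
eef_rot: [-0.0, 0.184, 0.983, 0.0]
wrist_force: [-0.7, 0.1, -1.0]
opening: 0.666
grasp_force: 63.9
```

```bash
python3 s.py
```

```text
19.1 Ftool [ 0.67 -0.15  1.02] Mw [-0.001  0.016  0.044] pos [ 0.5592 -0.1609  0.2303] yaw 158.75 q6 -1.684 F [-0.68  0.11 -1.02] op 0.666 63.9
```

Call:
carry_out(steps=[0,0,0.001,0,0,0,0,0,0,0.002,0,0,0,0,0,0,0.003,0,0,0,0,0,0,0.004,0,0,0,0,0,0,0.005,0,0,0,0,0,0,0.006,0,0,0,0,0,0,0.006,0,0,0,0])

```text
time_s: 19.8
eef_pos: [0.5592, -0.1609, 0.2244]
eef_rot: [-0.0, 0.184, 0.983, 0.0]
wrist_force: [-0.2, -0.2, 0.3]
opening: 0.664
grasp_force: 63.9
```

```bash
python3 s.py
```

```text
19.8 Ftool [ 0.13 -0.28 -0.34] Mw [-0.016 -0.006 -0.014] pos [ 0.5592 -0.1609  0.2244] yaw 158.75 q6 -1.684 F [-0.22 -0.21  0.34] op 0.664 63.9
```

Free so far; expected home at TCP z of about 0.222.

Call:
carry_out(steps=[0,0,0.001,0,0,0,0,0,0,0.002,0,0,0,0,0,0,0.0025,0,0,0,0,0,0,0.003,0,0,0,0,0,0,0.003,0,0,0,0])

```text
time_s: 20.3
eef_pos: [0.5593, -0.1609, 0.2218]
eef_rot: [-0.0, 0.184, 0.983, -0.0]
wrist_force: [-2.0, 1.2, 1.9]
opening: 0.665
grasp_force: 64.1
```

```bash
python3 s.py
```

```text
20.3 Ftool [ 2.28  0.43 -1.88] Mw [0.125 0.283 0.037] pos [ 0.5593 -0.1609  0.2218] yaw 158.76 q6 -1.684 F [-1.97  1.23  1.88] op 0.665 64.1
```

Call:
carry_out(steps=[0,0,0.0005,0,0,0,0,0,0,0.001,0,0,0,0,0,0,0.0015,0,0,0,0,0,0,0.0015,0,0,0,0])

```text
time_s: 20.7
eef_pos: [0.5593, -0.1609, 0.2217]
eef_rot: [0.0, 0.184, 0.983, -0.0]
wrist_force: [-7.2, 3.1, 13.0]
opening: 0.668
grasp_force: 65.1
```

```bash
python3 s.py
```

```text
20.7 Ftool [  7.8    0.27 -13.01] Mw [0.44  0.882 0.06 ] pos [ 0.5593 -0.1609  0.2217] yaw 158.77 q6 -1.684 F [-7.17  3.08 13.01] op 0.668 65.1
```

Call:
carry_out(steps=[0,0,-0.001,0,0,0,0,0,0,-0.001,0,0,0,0.7,0,0,-0.001,0,0,0,0.8,0,0,-0.001,0,0,0,0.95,0,0,-0.001,0,0,0,1,0,0,-0.001,0,0,0,1,0,0,-0.02,0,0,0,1,0,0,-0.05,0,0,0,1,0,0,-0.09,0,0,0,1,0,0,-0.13,0,0,0,1,0,0,-0.15,0,0,0,1,0,0,-0.15,0,0,0,1,0,0,-0.15,0,0,0,1])

```text
time_s: 22.0
eef_pos: [0.5592, -0.1608, 0.3696]
eef_rot: [-0.0, 0.184, 0.983, 0.0]
wrist_force: [0.5, 0.5, -0.2]
opening: 1.002
grasp_force: 0.0
```

```bash
python3 s.py; python3 - <<'E'
from h import *
a=ctrl.camera("wrist"); b=ctrl.camera("scene")[130:270,180:320]
b=cv2.resize(b,(400,400),interpolation=cv2.INTER_CUBIC)
cv2.imwrite("pics/w7.png",np.hstack([cv2.resize(a,(400,250)),np.zeros((250,1,3),np.uint8)])[:,:400,::-1])
c=np.zeros((400,800,3),np.uint8);c[:250,:400]=cv2.resize(a,(400,250));c[:,400:]=b;cv2.imwrite("pics/end.png",c[:,:,::-1])
E
```

```text
22.0 Ftool [-0.33  0.64  0.21] Mw [-0.046  0.011  0.014] pos [ 0.5592 -0.1608  0.3696] yaw 158.76 q6 -1.684 F [ 0.54  0.48 -0.21] op 1.002 0.0
```

View pics/end.png

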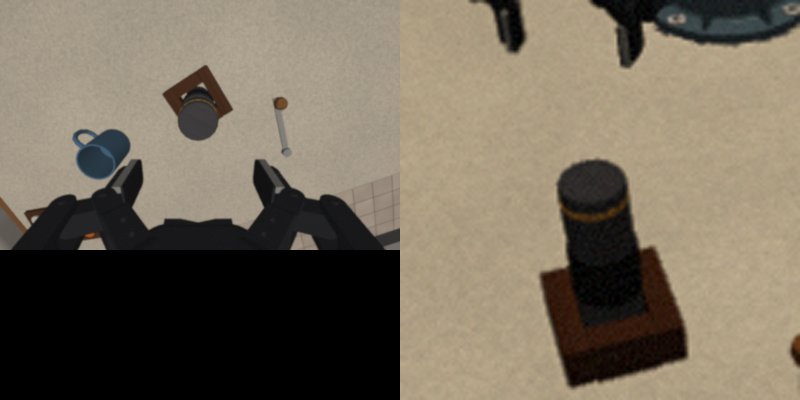

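The cup sits flush and straight on the mill (right panel, about (592,190)) with no gap visible; the gripper is clear of everything.

```bash
python3 -c "
from bench import ctrl
print(ctrl.hand_in())"
```

```text
the job is handed in; nothing more can be done
None
```

The job is handed in: I turned the dial to burr touch (eight clicks, peak about 0.35 N m) and back seven clicks, then seated the cup fully home and let go at about 22 s, with the crank, mug and jar untouched.

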